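# Make up the chair kit and the stool kit

## Robot

A 6-joint arm with a two-finger parallel gripper is mounted at the origin on the work surface. World frame = base frame: x ahead of the robot, y to its left, z up, the work surface at z = 0. Lengths are in mm, angles in rad, forces in N, time in s.
With the tool pointing down it reaches from about 375 to 750 mm from the base axis. Payload 9 kg.
Tool frame: the origin (TCP) lies at the very end of the fingers, on their centre line; the grasp point (between the pads) lies 19 mm behind it; z points along the fingers, y is the line along which they close (so a half turn about z gives the same grasp; the last joint's range is limited). The gripper opens to 85 mm and grips with 20 to 120 N. Pads are 22 mm wide; open, the fingers measure 114 mm over their backs; the gripper's body (76 mm by 85 mm) begins 54 mm behind the grasp point. The pads swing forward as they close: fully open they stand 13 mm farther back than shut.
Start: joints at [1.113, 0.104, 0.097, 1.564, 0, 1.353], TCP at [142.507, 582.862, 231.331] pointing down, gripper open.
Joint ranges: [-2.99, 2.99], [-0.84, 1.86], [-1.1, 1.16], [-1.84, 2.11], [-1.51, 1.56], [-3.14, 3.14]. Speed limits (rad/s): [2.22, 2.22, 2.57, 3.14, 3.14, 3.14].

## Interface

Orientations are given as a unit quaternion [x, y, z, w].
In Python, from station import status, capture, calibration, finish_job gives the robot as it stands. The module is installed in compiled form; this text tells all that it offers.
- The arm moves only by the shell command python3 -m jog 'ROWS'. ROWS is JSON, a list of rows, each a list of 3 entries, a list of its own where there are three numbers: the closure, from 0 (fully open) to 1 (shut), then the shift along the tool's x, y, z in cm, then the turn about the tool's z in rad. In form: [[jaw, [x, y, z], spin], ...]. A call has exactly 8 rows; each row is the pose to reach, as a shift and turn from the pose commanded when the call began, along the tool's axes at that moment; what a row does not reach only later rows make up. A row lasts 1/8 s, in which the tool goes at most 62.5 mm and 10.7 degrees, less where a joint would pass 70% of its speed; a pose out of reach is approached as far as the arm can. A call with a gripper value outside its range is refused whole. The fingers move at their own pace and stop on an object; the grip force is fixed at half the most. Time passes only in rows, so rows that repeat a pose let the fingers close, or fill a call up. It gives the time, the measured TCP pose, the force, the opening and the grip force at its end, in the units of the state.
- status.read_state(): the state, without advancing time (a new reading comes with each control period).
- capture(name): name is "scene" or "top" or "wrist"; returns the picture (420x560x3 uint8, blue, green, red); there is no depth.
- calibration(name): a dict with "K" (3x3 intrinsics, pixels), "world_to_cam" (4x4, takes a point from world to camera coordinates). Camera axes: x right, y down, z forward; pixel columns grow to the right and rows downward; lengths in mm; the calibration is good to about 2 mm. A picture is of the moment at which its call begins: read the wrist's pose just before it. calibration takes no time and is no camera call; for the wrist camera it gives the pose at the moment of the call.
- finish_job(): hands the job in; it is judged then, once.
The state is a dict: "time": time; "joint_pos": joint angles; "joint_velocities": joint speeds; "joint_torque": joint torques, N m; "eef_pos": TCP position; "orientation": TCP orientation; "ft_force": force on the tool from outside, world axes, zero at the start; "wrist_torque": the same for the moment, N m; "gripper_width": opening from 0.0 (shut) to 1.0 (fully open); "grasp_force": force on a finger pad.
Only numpy, scipy, OpenCV 4.12 (cv2) and the standard library are available. Lean on these libraries where they do the work, as an engineer would, in place of code of your own. Each camera call takes 0.05 s, during which the arm holds its last target. There are 200 camera calls.

## Task

Make up the two hardware kits on the furniture bench. The three-compartment tray gets the long curved rail in its long compartment, and the short bun foot and the levelling glide in the two smaller compartments, one in each, either way round; the narrow two-compartment tray gets the short curved rail in its longer compartment and the tall slim foot in the shorter one. Rails lie as they do now, on their flat edge, feet and glide stand upright, everything resting on the tray floors, and the sander, the wax tin and the try square stay where they are.

Things in the scene. Friction and masses are not known exactly. Their poses are not given: they have to be found in the camera images.
- long_rail: Long curved chair-back rail of pale beech, a bar bent in plan (seen from above it is a gentle arc), standing on its flat edge: 150 mm end to end, 20 mm thick, 40 mm high. Origin: centre of its footprint, on the underside. Its length runs along its own y, z up; it bulges to its own +x: the bar's centre line at mid-length lies 6 mm to +x of the origin and at the ends 6 mm to -x. Footprint about 34 x 152 mm. 85 g nominal. Grip across the 20 mm thickness at mid-length.
- short_rail: Short curved rail of pale beech, same make: 90 mm end to end, 20 mm thick, 40 mm high, an arc in plan. Origin: centre of its footprint, on the underside; length along its own y, z up; at mid-length the bar's centre line lies 4 mm to its +x of the origin. Footprint about 30 x 95 mm. 50 g nominal.
- bun_foot: Squat turned bun foot of pale beech, round, 52 mm in diameter, 42 mm high (straight-sided from 8 to 34 mm up, rounded in to 40 mm diameter at top and bottom). Origin: centre of its underside, z up. 60 g nominal.
- tall_foot: Tall slim turned foot of pale beech, standing: collar 38 mm in diameter for the lowest 18 mm, then a round shaft 30 mm in diameter from 24 mm up to its top at 80 mm. Origin: centre of its underside, z up. 60 g nominal.
- glide: Levelling glide: black disc base 50 mm in diameter and 10 mm thick, a steel collar 24 mm in diameter up to 18 mm, and a bare steel stem 12 mm in diameter standing up to 60 mm. Origin: centre of its underside, z up. 90 g nominal.
- chair_tray: Three-compartment kit tray, plywood walls and grey floor, fixed to the bench: 152 mm along its x, 190 mm along its y; walls and dividers 6 mm thick, tops 16 mm above the bench; compartment floors 5 mm above the bench. Origin: centre of its underside. Long compartment: centre at x = -39 mm, y = 0, clear size 62 mm (x) by 178 mm (y). Two smaller compartments: centres at x = +34 mm, y = +46 mm and y = -46 mm, each 72 mm (x) by 86 mm (y) clear.
- stool_tray: Narrow two-compartment kit tray, same make, fixed to the bench: 74 mm along its x, 206 mm along its y; walls 6 mm thick, 16 mm high, floors 5 mm above the bench. Origin: centre of its underside. Longer compartment: centre at x = 0, y = -38 mm, clear size 62 mm (x) by 118 mm (y). Shorter compartment: centre at x = 0, y = +62 mm, 62 mm (x) by 70 mm (y) clear.
- sander: Bystander: palm sander, black disc foot 124 mm in diameter, yellow and green body, black top, 123 mm high, with a grey outlet tube along its +y reaching 145 mm from its centre; loose. Origin: centre of its underside.
- wax_tin: Bystander: closed tin of wax, blue with a pale band and a white lid, 70 mm in diameter, 60 mm high, loose. Origin: centre of its underside.
- try_square: Bystander: try square lying flat, dark wooden stock 22 x 120 x 18 mm (along its y) with a 30 mm wide steel blade, reaching 155 mm to its +x from the stock's centre; loose. Origin: centre of the stock's underside.
Not all that is in view belongs to the job. Leave any orange or purple look-alike of the chair_tray alone.

How it is judged:
By the outcome, as a careful person would: the job done as asked, in the order asked, and still so for the second after the job is handed in, with the robot touching nothing.
It also fails if it takes over 115 s, if anything falls off the work surface, if the arm or the gripper's body presses on something with over 40 N, if the wrist force passes 120 N, or if a joint passes its speed limit or range.

## Working session

There is one attempt and no reset: what is moved stays moved. The work goes in short steps, Python scripts to look and compute and a shell command to move; the robot and the scene stay as the last step left them, time stands still between calls to the robot, and variables do not carry over. Pictures are saved under pics/ and viewed, at most 14 in all, crops included, and the job is handed in when it is done.

```bash
mkdir -p pics; python3 - <<'E'
from station import status,capture,calibration
import cv2
s=status.read_state();print({k:s[k] for k in('time','eef_pos','orientation','gripper_width')})
for n in('top','scene'):
    cv2.imwrite(f'pics/{n}0.png',capture(n));c=calibration(n);print(c['K'],c['world_to_cam'])
E
```

```text
{'time': 0.0, 'eef_pos': array([142.32464751, 582.51574247, 230.5012637 ]), 'orientation': array([ 1.19591519e-01,  9.92822942e-01, -6.47874526e-04, -2.31720138e-04]), 'gripper_width': 0.999652094095101}
[[524.3882656    0.         278.59424479]
 [  0.         524.3882656  219.94488611]
 [  0.           0.           1.        ]] [[ 2.63021464e-02 -9.99538985e-01  1.51662426e-02 -9.29947469e+01]
 [-9.94738707e-01 -2.76724641e-02 -9.86364037e-02  5.16788484e+02]
 [ 9.90106181e-02 -1.24920995e-02 -9.95007962e-01  1.45419389e+03]
 [ 0.00000000e+00  0.00000000e+00  0.00000000e+00  1.00000000e+00]]
[[402.42634286   0.         282.98682548]
 [  0.         402.42634286 207.81749663]
 [  0.           0.           1.        ]] [[-5.42323770e-01  8.40162586e-01  3.42903166e-03  3.61590292e+02]
 [ 5.59191805e-01  3.63997573e-01 -7.44855887e-01 -2.20259027e+02]
 [-6.27048207e-01 -4.02035566e-01 -6.67216569e-01  1.30706566e+03]
 [ 0.00000000e+00  0.00000000e+00  0.00000000e+00  1.00000000e+00]]
```

View pics/top0.png

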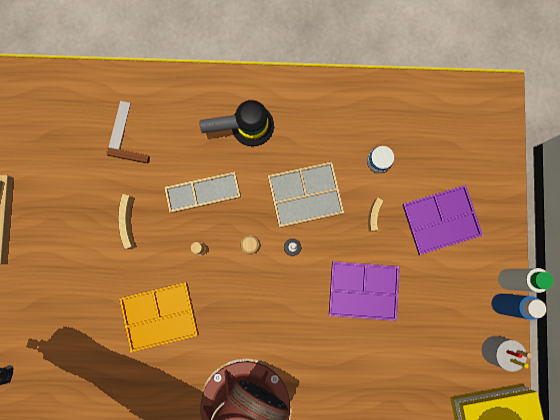

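View pics/scene0.png

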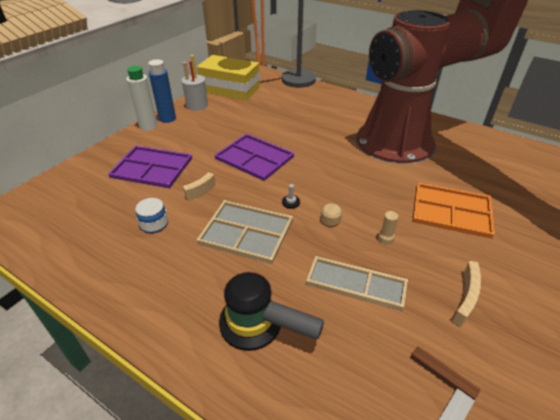

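The top view shows the long rail (126,221), tall foot (199,248), bun foot (250,244), glide (292,246) and short rail (376,214). The grey chair tray is at (305,194) and the grey stool tray at (203,192). The orange tray (158,317) and the purple trays (443,220), (364,291) are decoys. Scene view agrees: long rail (468,292), short rail (200,186), glide (291,196), bun (332,214), tall foot (389,227), grey trays (246,230) and (357,282).

Look-alikes:
- Rails: (126,221) is long and (376,214) is short.
- Feet: (199,248) is tall and (250,244) is squat.
- Trays: the grey ones are wanted; purple and orange are not.

```bash
cat > h.py <<'E'
import numpy as np,cv2
from station import status,capture,calibration
def ray(c,uv,z):
    K,T=c['K'],c['world_to_cam'];R=T[:3,:3];C=-R.T@T[:3,3]
    uv=np.atleast_2d(np.float64(uv));d=(R.T@np.linalg.solve(K,np.c_[uv,np.ones(len(uv))].T)).T
    return C[:2]+d[:,:2]*((z-C[2])/d[:,2])[:,None]
def axes():
    from scipy.spatial.transform import Rotation
    s=status.read_state();return s,Rotation.from_quat(s['orientation']).as_matrix()
def go(x,y,z,yaw,cur=None):
    """cm shift & spin to bring tcp to xyz(mm) with closing line (tool y) at world angle yaw (mod pi).
    cur=(x,y,z,tool-y angle) overrides the measured start"""
    s,M=axes();p=s['eef_pos'];a=np.arctan2(M[1,1],M[0,1])
    if cur: p=np.array(cur[:3]);a=cur[3]
    ty=np.array([np.cos(a),np.sin(a)]);tx=np.array([-ty[1],ty[0]])
    d=np.array([x,y])-p[:2];sp=-((yaw-a+np.pi/2)%np.pi-np.pi/2)
    print('shift cm',np.round([d@tx/10,d@ty/10,(p[2]-z)/10],2),'spin',round(sp,3),'j6',round(s['joint_pos'][5],2),'steps',round(np.hypot(np.hypot(*d),p[2]-z)/62.5,1),round(abs(sp)/.187,1))
    return x,y,z,a-sp
def masks(im):
    h=cv2.cvtColor(im,cv2.COLOR_BGR2HSV);H,S,V=h[...,0],h[...,1],h[...,2]
    beech=((H>14)&(H<28)&(S>60)&(S<140)&(V>150)).astype(np.uint8)
    grey=((S<45)&(V>100)&(V<215)).astype(np.uint8)
    return beech,grey
E
python3 - <<'E'
from h import *
im=cv2.imread('pics/top0.png');c=calibration('top');h=cv2.cvtColor(im,cv2.COLOR_BGR2HSV)
for u,v in[(126,221),(130,240),(250,244),(199,248),(292,246),(376,214),(310,208),(180,195),(90,200),(272,192)]:print((u,v),h[v,u])
b,g=masks(im)
for nm,m,z in(('beech',b,30),('grey',g,5)):
    n,l,st,ce=cv2.connectedComponentsWithStats(m)
    for i in range(1,n):
        if st[i,4]<40 or not 90<ce[i][0]<430 or not 150<ce[i][1]<300:continue
        q=np.argwhere(l==i)[:,::-1].astype(np.float32);(ctr,wh,an)=cv2.minAreaRect(ray(c,q,z).astype(np.float32))
        print(nm,st[i],ce[i].round(1),'world',np.round(ctr,1),np.round(wh,1),round(an,1))
E
```

```text
(126, 221) [ 16 141  92]
(130, 240) [ 16 134  80]
(250, 244) [ 19 116 220]
(199, 248) [ 20 108 230]
(292, 246) [ 19  16 226]
(376, 214) [ 21 101 229]
(310, 208) [ 33  15 167]
(180, 195) [ 33  15 169]
(90, 200) [ 15 176 174]
(272, 192) [ 20 105 238]
beech [268 162  76  66 724] [305.4 193.1] world [ 595.3 -153. ] [152.1 187.9] 14.0
beech [165 171  75  42 484] [200.7 191.5] world [593.6 140.1] [ 75.4 203.5] 14.1
beech [119 194  12  55 381] [123.3 221.1] world [504.1 354.6] [152.8  28.9] 5.4
beech [370 197  13  34 229] [375.1 213.7] world [ 544.4 -351.7] [25.4 96.3] 80.0
beech [241 235  18  19 248] [249.2 244. ] world [448.8   2.2] [47.6 47.4] 46.6
beech [191 242  11  14 110] [196.  247.6] world [432.2 149.8] [36.3 28. ] 1.6
grey [302 165  34  29 705] [318.3 179.1] world [ 643.2 -190.9] [70.4 84.9] 14.0
grey [271 172  33  29 711] [287.1 185.8] world [ 620.6 -101.3] [70.3 85. ] 13.9
grey [194 175  43  29 837] [215.2 188.8] world [606.2 105.5] [ 60.1 116.5] 14.1
grey [168 184  27  25 492] [181.  196.4] world [581.6 202.8] [60.1 67.6] 14.3
grey [ 277  191   64   33 1297] [308.3 207.1] world [ 560.7 -163.8] [ 61.3 177.3] 14.0
grey [288 242   9  10  45] [292.4 246.9] world [ 446.3 -119.5] [25.7 22.8] 1.4
```

```bash
python3 - <<'E'
from h import *
im=cv2.imread('pics/top0.png');c=calibration('top');b,g=masks(im);h=cv2.cvtColor(im,cv2.COLOR_BGR2HSV)
n,l,st,ce=cv2.connectedComponentsWithStats(b)
def at(u,v):
    i=np.argmin(np.hypot(ce[1:,0]-u,ce[1:,1]-v)+1e3*(st[1:,4]<40))+1;return np.argwhere(l==i)[:,::-1]
for nm,u,v in(('long',123,221),('short',375,214)):
    p=ray(c,at(u,v),40);m=p.mean(0);d=np.linalg.svd(p-m,full_matrices=False)[2][0];nn=np.array([-d[1],d[0]])
    s,t=(p-m)@d,(p-m)@nn;mid=(s.min()+s.max())/2;f=np.polyfit(s-mid,t,2)
    print(nm,'mid bar',m+d*mid+nn*f[2],'len dir deg',np.degrees(np.arctan2(d[1],d[0])),'ext',np.ptp(s),'tilt at mid deg',np.degrees(f[1]),'bulge dir',-np.sign(f[0])*nn,'sag',f[0]*(np.ptp(s)/2)**2)
for nm,u,v,z in(('bun',249,244,42),('bun34',249,244,30),('tall',196,247.6,80)):
    (x,y),r=cv2.minEnclosingCircle(ray(c,at(u,v),z).astype(np.float32));print(nm,x,y,r)
    print(nm,ray(c,at(u,v),z).mean(0))
print('glide bg tip z60',ray(c,[292,244.5],60))
y0,x0=225,275
roi=h[y0:268,x0:310];dk=(roi[...,2]<90)|(roi[...,1]<60)
k,l2,s2,c2=cv2.connectedComponentsWithStats(dk.astype(np.uint8));i=1+s2[1:,4].argmax();print('glide disc',s2[i],c2[i]+[x0,y0],ray(c,c2[i]+[x0,y0],10))
cv2.imwrite('pics/crop0.png',cv2.resize(im[190:270,100:390],(0,0),fx=2.75,fy=2.75,interpolation=cv2.INTER_CUBIC))
E
```

```text
long mid bar [502.62685776 357.44094224] len dir deg -174.51324868429688 ext 151.72151908893477 tilt at mid deg -0.01639612116274527 bulge dir [-0.09561558  0.99541833] sag 12.597634381682381
short mid bar [ 543.68346289 -346.98478888] len dir deg 169.530214208907 ext 95.68332600284299 tilt at mid deg -0.17032093526194836 bulge dir [0.18171699 0.98335087] sag 7.612283417454559
bun 448.13916015625 1.1716997623443604 25.156187057495117
bun [448.18968187   1.16137291]
bun34 448.76165771484375 1.6793924570083618 25.363285064697266
bun34 [448.81264648   1.66898862]
tall 430.7914123535156 138.82647705078125 19.484277725219727
tall [432.45243175 142.60356302]
glide bg tip z60 [[ 449.02545904 -117.15202786]]
glide disc [  9  14  18  17 227] [292.13215859 246.98237885] [[ 444.64063131 -119.66383527]]
```

View pics/crop0.png

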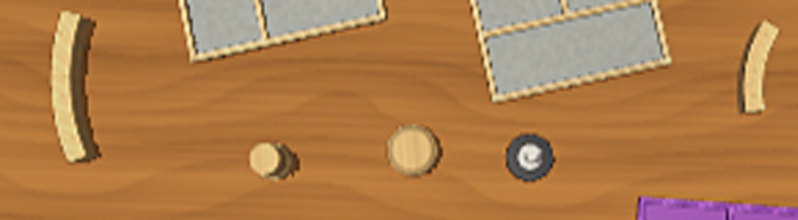

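The crop confirms the long arc at far left, tall foot (265,160), bun (412,150), glide (530,156) and short arc at right. Both rails bulge to image-left, which is +y.

```bash
python3 - <<'E'
from h import *
a=go(502.6,357.4,150,np.radians(95.5))
E
```

```text
shift cm [-40.34 -13.32   8.06] spin -0.336 j6 1.35 steps 6.9 1.8
```

```bash
python3 -m jog '[[0,[-40.3,-13.3,3],-0.34],[0,[-40.3,-13.3,5],-0.34],[0,[-40.3,-13.3,6],-0.34],[0,[-40.3,-13.3,8],-0.34],[0,[-40.3,-13.3,8],-0.34],[0,[-40.3,-13.3,8],-0.34],[0,[-40.3,-13.3,8],-0.34],[0,[-40.3,-13.3,8],-0.34]]'; python3 - <<'E'
from h import *
c=calibration('wrist');cv2.imwrite('pics/w1.png',capture('wrist'));np.save('w1.npy',np.r_[c['K'],c['world_to_cam']@np.eye(4)[:,:3]])
go(502.6,357.4,13,np.radians(95.5))
E
```

```text
time: 1.1
eef_pos: [504.5, 354.8, 148.9]
orientation: [-0.048, 0.999, -0.001, -0.001]
ft_force: [-0.4, -0.2, 2.1]
gripper_width: 1.001
grasp_force: 0.0
shift cm [ 0.04  0.11 13.69] spin 0.001 j6 0.31 steps 2.2 0.0
```

View pics/w1.png

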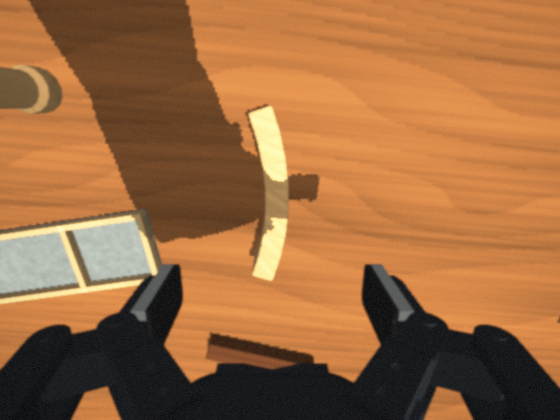

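Wrist view: rail from (262,107) to (263,278), mid (276,195), between the fingers.

```bash
python3 - <<'E'
from h import *
c=calibration('wrist');print(ray(c,[(276,194),(261,107),(263,278)],40))
s,_=axes();print(s['eef_pos'],s['time'])
E
python3 -m jog '[[0,[0,0,5],0],[0,[0,0,9],0],[0,[0,0.1,12],0],[0,[0,0.1,13.5],0],[0.6,[0,0.1,13.5],0],[0.9,[0,0.1,13.5],0],[1,[0,0.1,13.5],0],[1,[0,0.1,13.5],0]]'
```

```text
[[494.74445447 358.06745844]
 [426.49351354 339.44626024]
 [575.78250819 354.33832633]]
[503.05733239 356.33245755 149.86557721] 1.15
time: 2.15
eef_pos: [503.2, 359.3, 17.7]
orientation: [-0.05, 0.999, 0.0, 0.001]
ft_force: [0.7, 1.2, -0.5]
gripper_width: 0.22
grasp_force: 60.3
```

```bash
python3 - <<'E'
from h import *
s,_=axes();print(s['eef_pos'],s['grasp_force'])
go(562.6,-163.3,100,np.radians(14))
E
```

```text
[503.2099788  359.32714153  17.72703738] 60.29469338944182
shift cm [ -0.68 -52.59  -8.23] spin 1.427 j6 0.31 steps 8.5 7.6
```

```bash
python3 -m jog '[[1,[0,0,-5],0],[1,[-0.5,-6,-8.5],0.18],[1,[-0.5,-12,-8.5],0.36],[1,[-0.6,-18,-8.5],0.54],[1,[-0.6,-24,-8.5],0.72],[1,[-0.6,-30,-8.5],0.9],[1,[-0.7,-36,-8.5],1.08],[1,[-0.7,-42,-8.5],1.26]]'; python3 - <<'E'
from h import *
s,_=axes();print(s['eef_pos'],s['grasp_force'])
go(562.6,-163.3,60,np.radians(14))
E
```

```text
time: 3.15
eef_pos: [551.4, -60.3, 101.8]
orientation: [0.551, 0.835, 0.0, 0.0]
ft_force: [1.8, 0.4, -1.1]
gripper_width: 0.219
grasp_force: 60.5
[551.4155013  -60.34549397 101.83941138] 60.45051280176267
shift cm [-9.9  -3.03  4.18] spin 0.161 j6 0.82 steps 1.8 0.9
```

```bash
python3 -m jog '[[1,[-6,-2,2],0.16],[1,[-9.9,-3,3],0.16],[1,[-9.9,-3,4],0.16],[1,[-9.9,-3,4],0.16],[1,[-9.9,-3,4],0.16],[1,[-9.9,-3,4],0.16],[1,[-9.9,-3,4],0.16],[1,[-9.9,-3,4],0.16]]'; python3 - <<'E'
from h import *
cv2.imwrite('pics/w2.png',capture('wrist'))
s,_=axes();print(s['eef_pos'],s['grasp_force'])
go(562.6,-163.3,21,np.radians(14))
E
```

```text
time: 4.15
eef_pos: [563.4, -160.7, 61.5]
orientation: [0.613, 0.79, 0.0, 0.0]
ft_force: [0.1, 0.6, -0.7]
gripper_width: 0.222
grasp_force: 60.5
[ 563.40414203 -160.8356607    61.43531645] 60.45128209982067
shift cm [-0.22 -0.14  4.04] spin 0.007 j6 0.82 steps 0.6 0.0
```

View pics/w2.png

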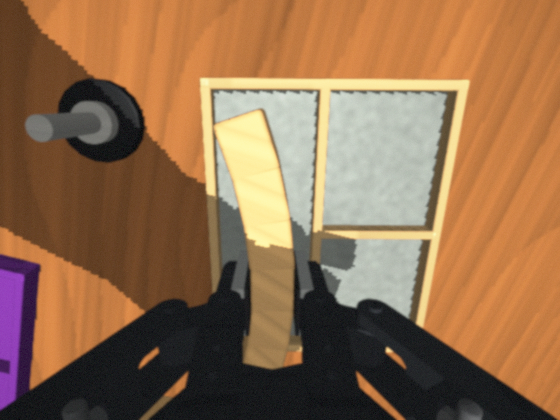

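Rail held from (240,115) to (268,360), over the long compartment and parallel to its walls.

```bash
python3 -m jog '[[1,[-0.2,-0.1,2],0],[1,[-0.2,-0.1,3],0],[1,[-0.2,-0.1,3.6],0],[1,[-0.2,-0.1,3.8],0],[1,[-0.2,-0.1,3.8],0],[1,[-0.2,-0.1,3.8],0],[1,[-0.2,-0.1,3.8],0],[1,[-0.2,-0.1,3.8],0]]'
```

```text
time: 5.2
eef_pos: [563.0, -163.2, 23.5]
orientation: [0.613, 0.79, 0.0, 0.0]
ft_force: [0.0, -0.9, -1.1]
gripper_width: 0.222
grasp_force: 60.5
```

```bash
python3 -m jog '[[1,[0,0,0.1],0],[1,[0,0,0.15],0],[0.6,[0,0,0.1],0],[0.6,[0,0,0.1],0],[0.6,[0,0,-1],0],[0.5,[0,0,-4],0],[0.2,[0,0,-10],0],[0,[0,0,-13],0]]'; python3 - <<'E'
from h import *
s,_=axes();print(s['eef_pos'],s['grasp_force'])
go(448.5,1.5,150,np.radians(14))
E
```

```text
time: 6.2
eef_pos: [564.0, -163.8, 157.7]
orientation: [0.613, 0.79, 0.0, 0.002]
ft_force: [0.9, -0.7, -0.1]
gripper_width: 0.899
grasp_force: 0.0
[ 563.9752575  -163.75832614  157.65373481] 0.0
shift cm [18.88 -7.08  0.77] spin 0.007 j6 0.81 steps 3.2 0.0
```

```bash
python3 -m jog '[[0,[5,-2,0.5],-0.18],[0,[10,-4,0.8],-0.36],[0,[15,-6,0.8],-0.54],[0,[18.9,-7.1,0.8],-0.72],[0,[18.9,-7.1,0.8],-0.9],[0,[18.9,-7.1,0.8],-1.08],[0,[18.9,-7.1,0.8],-1.26],[0,[18.9,-7.1,0.8],-1.26]]'; python3 - <<'E'
from h import *
c=calibration('wrist');im=capture('wrist');cv2.imwrite('pics/w3.png',im)
s,_=axes();print(s['eef_pos'])
b,_=masks(im);b[:, :0]=0
n,l,st,ce=cv2.connectedComponentsWithStats(b)
for i in range(1,n):
    if st[i,4]>300:print(st[i],ce[i],ray(c,ce[i],42))
go(448.5,1.5,7,np.radians(104))
E
```

```text
time: 7.2
eef_pos: [447.3, 2.3, 146.0]
orientation: [0.03, 1.0, -0.0, 0.0]
ft_force: [0.7, 0.4, 0.7]
gripper_width: 1.001
grasp_force: 0.0
[447.28263157   2.22932869 145.86655915]
[ 453  168   44   43 1445] [474.39861592 188.98062284] [[443.61810333 167.20082427]]
[ 261  173   38   57 1416] [279.4279661  199.30932203] [[442.87433821   7.85094958]]
[249 185  16  40 395] [255.96455696 205.04050633] [[446.67529096 -11.8622493 ]]
[  19  253  220  111 2274] [145.07124011 296.92656113] [[ 529.17631318 -120.39023601]]
[ 412  266  106   65 1215] [476.42469136 292.55144033] [[542.67169567 182.91799203]]
[310 306  60  67 865] [334.63352601 339.41965318] [[587.50871089  53.68000804]]
shift cm [-0.13 -0.07 13.89] spin -0.308 j6 -0.23 steps 2.2 1.6
```

View pics/w3.png

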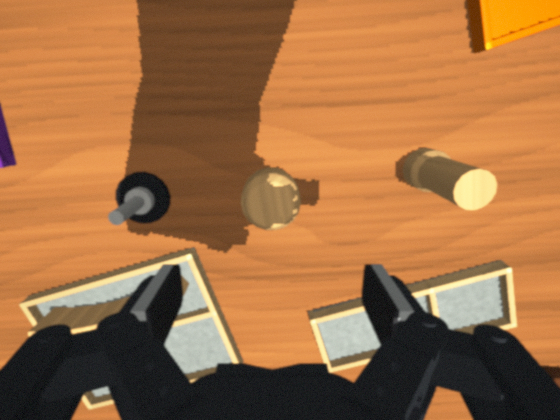

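Bun at (270,198), glide disc (143,198) with stem tip (118,215), tall foot top (475,190).

```bash
python3 - <<'E'
from h import *
c=calibration('wrist')
for p,z in(((270,198),28),((475,190),80),((143,198),10),((118,215),60)):print(ray(c,p,z))
E
```

```text
[[ 4.45407900e+02 -2.02288599e-01]]
[[432.93898467 142.84883695]]
[[ 443.38107638 -118.69152374]]
[[ 442.15147556 -118.2645012 ]]
```

```bash
python3 -m jog '[[0,[0,-0.1,4],-0.17],[0,[0,-0.1,8],-0.31],[0,[0,-0.1,12],-0.31],[0,[0,-0.1,13.8],-0.31],[0,[0,-0.1,13.8],-0.31],[0.4,[0,-0.1,13.8],-0.31],[0.7,[0,-0.1,13.8],-0.31],[0.9,[0,-0.1,13.8],-0.31]]'; python3 - <<'E'
from h import *
go(620.6,-101.3,90,np.radians(104))
E
```

```text
time: 8.25
eef_pos: [448.3, 0.9, 9.0]
orientation: [-0.124, 0.992, -0.001, 0.001]
ft_force: [-2.3, -0.3, 5.4]
gripper_width: 0.582
grasp_force: 62.7
shift cm [-14.17 -14.16  -8.1 ] spin 0.005 j6 -0.54 steps 3.5 0.0
```

```bash
python3 -m jog '[[1,[0,0,-4],0],[1,[0,0,-9],0],[1,[-4,-4,-9],0],[1,[-8,-8,-9],0],[1,[-12,-12,-9],0],[1,[-14.2,-14.2,-9],0],[1,[-14.2,-14.2,-9],0],[1,[-14.2,-14.2,-7],0]]'; python3 - <<'E'
from h import *
cv2.imwrite('pics/w4.png',capture('wrist'))
s,_=axes();print(s['eef_pos'],s['grasp_force'])
go(620.6,-101.3,15,np.radians(104))
E
```

```text
time: 9.25
eef_pos: [620.7, -101.3, 78.5]
orientation: [-0.125, 0.992, -0.001, 0.001]
ft_force: [-0.2, 0.6, -1.7]
gripper_width: 0.586
grasp_force: 62.5
[ 618.32063732 -100.24263669   74.00904175] 62.52726029371843
shift cm [-0.19 -0.16  5.9 ] spin 0.006 j6 -0.62 steps 0.9 0.0
```

View pics/w4.png

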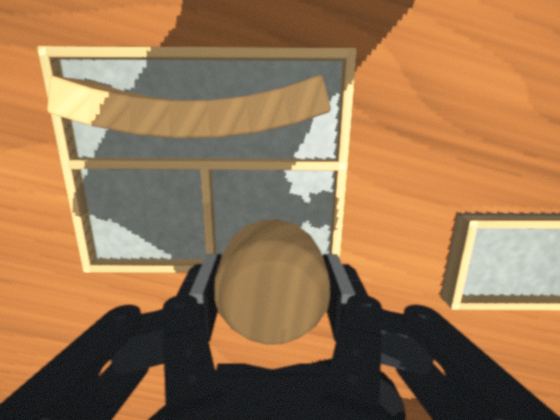

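Bun held upright at (273,285) over its compartment; the long rail lies in the long compartment, (50,95) to (325,95).

```bash
python3 -m jog '[[1,[-0.2,-0.1,3],0],[1,[-0.2,-0.1,5],0],[1,[-0.2,-0.1,5.7],0],[1,[-0.2,-0.1,5.9],0],[1,[-0.2,-0.1,5.9],0],[1,[-0.2,-0.1,5.9],0],[1,[-0.2,-0.1,5.9],0],[1,[-0.2,-0.1,5.9],0]]'
```

```text
time: 10.3
eef_pos: [622.1, -101.7, 18.5]
orientation: [-0.125, 0.992, -0.0, 0.0]
ft_force: [0.2, -0.8, -1.1]
gripper_width: 0.583
grasp_force: 62.5
```

```bash
python3 -m jog '[[1,[0,0,0.2],0],[1,[0,0,0.4],0],[1,[0,0,0.4],0],[0.28,[0,0,0.4],0],[0.28,[0,0,0.4],0],[0.28,[0,0,-1],0],[0.28,[0,0,-4],0],[0.1,[0,0,-8],0]]'; python3 - <<'E'
from h import *
s,_=axes();print(s['eef_pos'],s['ft_force'],s['gripper_width'])
go(444,-119,110,np.radians(104))
E
```

```text
time: 11.3
eef_pos: [621.5, -101.4, 99.4]
orientation: [-0.125, 0.992, 0.0, -0.0]
ft_force: [0.0, -0.3, 0.6]
gripper_width: 0.893
grasp_force: 0.0
[ 621.49409247 -101.43424466   99.38757803] [ 0.02372267 -0.32192716  0.56429045] 0.8927309466158064
shift cm [17.63  2.69 -1.06] spin 0.006 j6 -0.62 steps 2.9 0.0
```

```bash
python3 -m jog '[[0,[6,0.9,-1],0],[0,[12,1.8,-1],0],[0,[17.6,2.7,-1],0],[0,[17.6,2.7,-1],0],[0,[17.6,2.7,3],0],[0,[17.6,2.7,6],0],[0,[17.6,2.7,7],0],[0,[17.6,2.7,7],0]]'; python3 - <<'E'
from h import *
c=calibration('wrist');cv2.imwrite('pics/w5.png',capture('wrist'))
s,_=axes();print(s['eef_pos'],s['ft_force'],s['gripper_width'])
go(444,-119,25,np.radians(104))
E
```

```text
time: 12.3
eef_pos: [445.2, -119.1, 28.8]
orientation: [-0.125, 0.992, 0.0, 0.0]
ft_force: [-0.5, -0.5, -0.2]
gripper_width: 1.001
grasp_force: 0.0
[ 445.6171756  -119.38018065   29.46860273] [-0.46251471  0.48731055 -0.3171313 ] 0.9980824130546665
shift cm [0.15 0.08 0.45] spin 0.006 j6 -0.8 steps 0.1 0.0
```

View pics/w5.png

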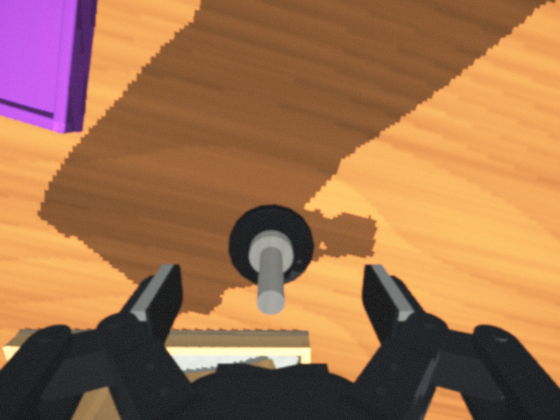

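Glide disc (271,245) and stem tip (270,302) are centred between the fingers.

```bash
python3 - <<'E'
from h import *
c=calibration('wrist');print(ray(c,(271,245),10),ray(c,(270,302),60))
E
python3 -m jog '[[0.3,[0.1,0.05,0.2],0],[0.6,[0.1,0.05,0.2],0],[0.9,[0.1,0.05,0.2],0],[1,[0.1,0.05,0.2],0],[1,[0.1,0.05,0.2],0],[1,[0.1,0.05,-4],0],[1,[0.1,0.05,-8],0],[1,[0.1,0.05,-8],0]]'; python3 - <<'E'
from h import *
go(643,-191,90,np.radians(104))
E
```

```text
[[ 442.33490686 -121.43800237]] [[ 444.90013079 -121.00433843]]
time: 13.35
eef_pos: [445.4, -119.8, 111.3]
orientation: [-0.125, 0.992, -0.002, 0.002]
ft_force: [0.8, -0.5, -1.8]
gripper_width: 0.119
grasp_force: 58.5
shift cm [-17.38 -11.79   2.13] spin 0.006 j6 -0.8 steps 3.4 0.0
```

```bash
python3 -m jog '[[1,[-5,-3.4,0],0],[1,[-10,-6.8,0],0],[1,[-15,-10.2,1],0],[1,[-17.4,-11.8,2],0],[1,[-17.4,-11.8,3],0],[1,[-17.4,-11.8,4],0],[1,[-17.4,-11.8,4],0],[1,[-17.4,-11.8,4],0]]'; python3 - <<'E'
from h import *
cv2.imwrite('pics/w6.png',capture('wrist'))
s,_=axes();print(s['eef_pos'],s['ft_force'],s['gripper_width'])
go(643,-191,34,np.radians(104))
E
```

```text
time: 14.35
eef_pos: [641.3, -189.9, 69.0]
orientation: [-0.125, 0.992, -0.0, 0.0]
ft_force: [-0.0, -0.0, -0.5]
gripper_width: 0.122
grasp_force: 58.7
[ 641.52928364 -190.03454992   69.28371592] [-0.00127134 -0.17216978  0.04611096] 0.11931194920307815
shift cm [-0.12 -0.13  3.53] spin 0.006 j6 -0.73 steps 0.6 0.0
```

View pics/w6.png

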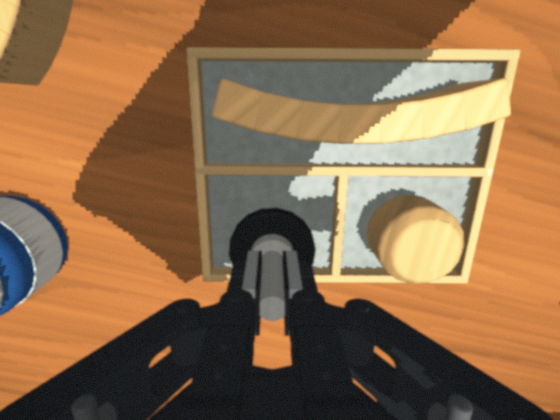

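Glide held upright over its compartment (272,245); bun stands at (415,238) and the rail in its compartment.

```bash
python3 -m jog '[[1,[-0.1,-0.1,2],0],[1,[-0.1,-0.1,3],0],[1,[-0.1,-0.1,3.5],0],[1,[-0.1,-0.1,3.6],0],[1,[-0.1,-0.1,3.6],0],[1,[-0.1,-0.1,3.6],0],[1,[-0.1,-0.1,3.6],0],[1,[-0.1,-0.1,3.6],0]]'
```

```text
time: 15.4
eef_pos: [642.8, -190.8, 32.4]
orientation: [-0.125, 0.992, -0.0, 0.0]
ft_force: [-0.1, -0.6, -0.6]
gripper_width: 0.119
grasp_force: 59.0
```

```bash
python3 -m jog '[[1,[0,0,0.1],0],[1,[0,0,0.15],0],[0.6,[0,0,0.1],0],[0.6,[0,0,0.1],0],[0.6,[0,0,0.1],0],[0.5,[0,0,-4],0],[0.3,[0,0,-8],0],[0.1,[0,0,-10],0]]'; python3 - <<'E'
from h import *
s,_=axes();print(s['eef_pos'],s['ft_force'],s['gripper_width'])
go(543.7,-347,110,np.radians(79.5))
E
```

```text
time: 16.4
eef_pos: [643.6, -191.2, 134.8]
orientation: [-0.125, 0.992, -0.001, 0.001]
ft_force: [0.3, -0.1, -0.4]
gripper_width: 0.885
grasp_force: 0.0
[ 643.61520002 -191.21557793  134.81606842] [ 0.33486152 -0.0570469  -0.37553049] 0.8845542658857825
shift cm [ 13.54 -12.62   2.48] spin 0.433 j6 -0.73 steps 3.0 2.3
```

```bash
python3 -m jog '[[0,[4.5,-4.2,0],0.15],[0,[9,-8.4,1],0.3],[0,[13.5,-12.6,2],0.43],[0,[13.5,-12.6,2],0.43],[0,[13.5,-12.6,2],0.43],[0,[13.5,-12.6,2],0.43],[0,[13.5,-12.6,2],0.43],[0,[13.5,-12.6,2],0.43]]'; python3 - <<'E'
from h import *
c=calibration('wrist');im=capture('wrist');cv2.imwrite('pics/w7.png',im)
go(543.7,-347,15,np.radians(79.5))
E
```

```text
time: 17.4
eef_pos: [543.6, -345.6, 112.4]
orientation: [0.089, 0.996, -0.0, 0.0]
ft_force: [-0.2, -0.0, 0.3]
gripper_width: 1.001
grasp_force: 0.0
shift cm [-0.04 -0.12  9.73] spin 0.004 j6 -0.59 steps 1.6 0.0
```

View pics/w7.png

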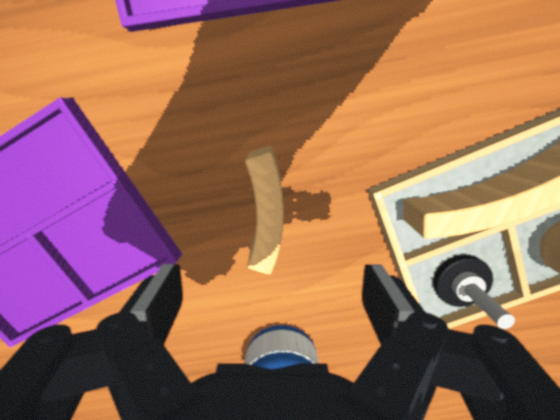

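Short rail from (262,150) to (263,270), mid (270,208); purple tray to the left, wax tin at (280,345) beyond. Pre-closing the fingers keeps clear of the purple tray.

```bash
python3 - <<'E'
from h import *
c=calibration('wrist');print(ray(c,[(270,208),(262,150),(263,271)],40),ray(c,(180,258),16))
E
python3 -m jog '[[0.35,[0,-0.1,3],0],[0.35,[0,-0.1,6],0],[0.35,[0,-0.1,8],0],[0.35,[0,-0.1,9.6],0],[0.35,[0,-0.1,9.6],0],[0.7,[0,-0.1,9.6],0],[1,[0,-0.1,9.6],0],[1,[0,-0.1,9.6],0]]'; python3 - <<'E'
from h import *
go(608.1,106,90,np.radians(14))
E
```

```text
[[ 535.4674546  -346.66517286]
 [ 493.29646169 -344.56337076]
 [ 585.35114727 -361.26765714]] [[ 574.01691188 -431.76339651]]
time: 18.45
eef_pos: [543.7, -347.9, 17.7]
orientation: [0.09, 0.996, -0.001, 0.001]
ft_force: [0.0, -0.5, 6.0]
gripper_width: 0.222
grasp_force: 59.0
shift cm [ 1.78 45.81 -7.23] spin 1.147 j6 -0.59 steps 7.4 6.1
```

```bash
python3 -m jog '[[1,[0,0,-5],0],[1,[0,3,-10],0.15],[1,[0.5,9,-10],0.3],[1,[0.8,15,-10],0.48],[1,[1,21,-10],0.66],[1,[1.2,27,-10],0.84],[1,[1.5,33,-10],1],[1,[1.8,39,-10],1.15]]'; python3 - <<'E'
from h import *
s,_=axes();print(s['eef_pos'],s['gripper_width'])
go(608.1,106,60,np.radians(14))
E
```

```text
time: 19.45
eef_pos: [595.1, 41.6, 116.7]
orientation: [0.619, 0.785, 0.0, 0.0]
ft_force: [0.3, 0.5, -0.4]
gripper_width: 0.222
grasp_force: 58.4
[595.1083441   41.63259343 116.70679526] 0.22243089119410608
shift cm [5.96 2.77 5.67] spin -0.009 j6 1.19 steps 1.4 0.0
```

```bash
python3 -m jog '[[1,[4,1.8,1],0],[1,[6,2.8,3],0],[1,[6,2.8,5],0],[1,[6,2.8,5.6],0],[1,[6,2.8,5.6],0],[1,[6,2.8,5.6],0],[1,[6,2.8,5.6],0],[1,[6,2.8,5.6],0]]'; python3 - <<'E'
from h import *
cv2.imwrite('pics/w8.png',capture('wrist'))
s,_=axes();print(s['eef_pos'],s['gripper_width'])
go(608.1,106,23,np.radians(14))
E
```

```text
time: 20.45
eef_pos: [608.2, 104.5, 60.9]
orientation: [0.617, 0.787, 0.0, 0.0]
ft_force: [0.1, -0.6, -0.7]
gripper_width: 0.22
grasp_force: 58.5
[608.04548585 104.51439821  60.67202082] 0.22531890656597467
shift cm [0.14 0.04 3.77] spin -0.004 j6 1.29 steps 0.6 0.0
```

View pics/w8.png

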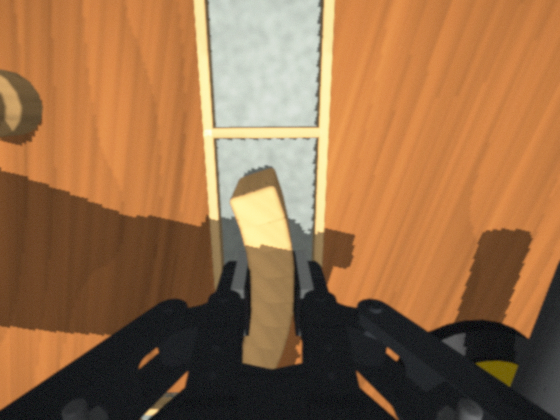

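Short rail over the longer compartment, parallel; sander edge at (490,370) lower right.

```bash
python3 - <<'E'
from h import *
c=calibration('top');print('sander near edge, top cap',ray(c,(253,146),0),ray(c,(250,131),120))
E
python3 -m jog '[[1,[0.1,0,2],0],[1,[0.1,0,3],0],[1,[0.1,0,3.6],0],[1,[0.1,0,3.75],0],[1,[0.1,0,3.75],0],[1,[0.1,0,3.75],0],[1,[0.1,0,3.75],0],[1,[0.1,0,3.75],0]]'
```

```text
sander near edge, top cap [[735.96797598   0.89524113]] [[747.68708637   5.3111269 ]]
time: 21.5
eef_pos: [607.6, 105.6, 22.8]
orientation: [0.617, 0.787, 0.0, 0.0]
ft_force: [0.6, -0.1, -1.3]
gripper_width: 0.222
grasp_force: 58.4
```

```bash
python3 -m jog '[[1,[0,0,0.1],0],[1,[0,0,0.15],0],[0.6,[0,0,0.1],0],[0.6,[0,0,0.1],0],[0.6,[0,0,-1],0],[0.5,[0,0,-4],0],[0.2,[0,0,-10],0],[0,[0,0,-12],0]]'; python3 - <<'E'
from h import *
s,_=axes();print(s['eef_pos'],s['grasp_force'])
go(432.5,142.7,135,np.radians(14))
E
```

```text
time: 22.5
eef_pos: [609.6, 105.6, 148.0]
orientation: [0.617, 0.787, 0.002, 0.002]
ft_force: [0.8, -0.1, -0.2]
gripper_width: 0.899
grasp_force: 0.0
[609.57712247 105.55439761 147.95730203] 0.0
shift cm [  7.83 -16.31   1.3 ] spin -0.003 j6 1.29 steps 2.9 0.0
```

```bash
python3 -m jog '[[0,[2.6,-5.4,0.4],0],[0,[5.2,-10.8,0.8],0],[0,[7.8,-16.3,0.8],0],[0,[7.8,-16.3,0.8],0],[0,[7.8,-16.3,0.8],0],[0,[7.8,-16.3,0.8],0],[0,[7.8,-16.3,0.8],0],[0,[7.8,-16.3,0.8],0]]'; python3 - <<'E'
from h import *
cv2.imwrite('pics/w9.png',capture('wrist'))
s,_=axes();print(s['eef_pos'],s['grasp_force'])
go(432.5,142.7,46,np.radians(14))
E
```

```text
time: 23.5
eef_pos: [431.0, 142.3, 134.6]
orientation: [0.617, 0.787, -0.0, -0.0]
ft_force: [-1.1, 0.2, -0.6]
gripper_width: 1.0
grasp_force: 0.0
[430.9377353  142.31350946 134.62542988] 0.0
shift cm [0.   0.16 8.86] spin -0.004 j6 1.36 steps 1.4 0.0
```

View pics/w9.png

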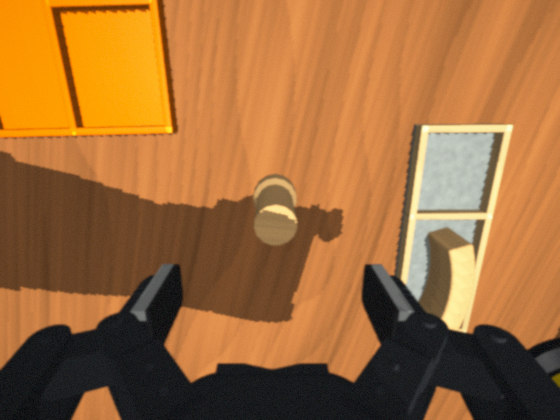

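Tall foot top at (275,225), collar (274,195), centred between the fingers; the short rail is in its tray at (455,280).

```bash
python3 - <<'E'
from h import *
c=calibration('wrist');print(ray(c,(275,225),80),ray(c,(274,196),9))
E
python3 -m jog '[[0,[0,0.1,3],0],[0,[0,0.1,6],0],[0,[0,0.1,8],0],[0,[0,0.1,8.8],0],[0.3,[0,0.1,8.8],0],[0.6,[0,0.1,8.8],0],[0.9,[0,0.1,8.8],0],[1,[0,0.1,8.8],0]]'; python3 - <<'E'
from h import *
go(581.6,202.8,150,np.radians(14))
E
```

```text
[[432.31786643 143.14958554]] [[432.23987208 142.83531602]]
time: 24.55
eef_pos: [432.3, 142.7, 47.7]
orientation: [0.617, 0.787, 0.0, 0.001]
ft_force: [-1.5, 0.4, 5.6]
gripper_width: 0.328
grasp_force: 58.8
shift cm [  2.27  15.93 -10.23] spin -0.003 j6 1.36 steps 3.1 0.0
```

```bash
python3 -m jog '[[1,[0,0,-5],0],[1,[0.5,3,-9],0],[1,[1,8,-9],0],[1,[1.8,13,-9],0],[1,[2.3,15.9,-8],0],[1,[2.3,15.9,-6],0],[1,[2.3,15.9,-5],0],[1,[2.3,15.9,-5],0]]'; python3 - <<'E'
from h import *
cv2.imwrite('pics/w10.png',capture('wrist'))
s,_=axes();print(s['eef_pos'],s['gripper_width'])
go(581.6,202.8,52.7,np.radians(14))
E
```

```text
time: 25.55
eef_pos: [579.2, 202.6, 95.9]
orientation: [0.617, 0.787, -0.001, -0.001]
ft_force: [0.6, -1.0, 0.1]
gripper_width: 0.326
grasp_force: 59.7
[579.78300455 202.70320772  96.86548787] 0.3244566906675218
shift cm [-0.03  0.18  4.42] spin -0.003 j6 1.45 steps 0.7 0.0
```

View pics/w10.png

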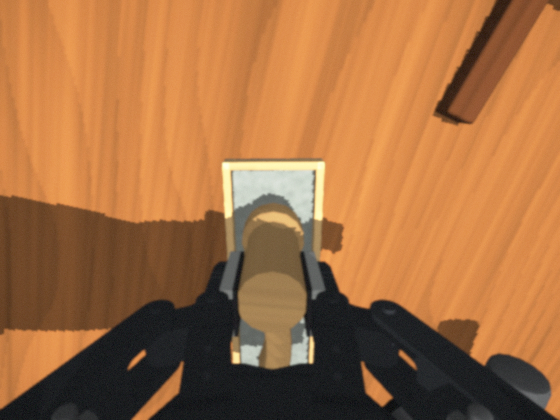

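Tall foot held upright over the shorter compartment; collar at (272,230) is inside its walls.

```bash
python3 -m jog '[[1,[0,0.1,2],0],[1,[0,0.1,3.5],0],[1,[0,0.1,4.2],0],[1,[0,0.1,4.3],0],[1,[0,0.1,4.3],0],[1,[0,0.1,4.3],0],[1,[0,0.1,4.3],0],[1,[0,0.1,4.3],0]]'
```

```text
time: 26.6
eef_pos: [581.6, 203.2, 53.9]
orientation: [0.617, 0.787, 0.0, 0.0]
ft_force: [0.1, -0.1, -0.5]
gripper_width: 0.325
grasp_force: 59.7
```

```bash
python3 -m jog '[[1,[0,0,0.1],0],[1,[0,0,0.2],0],[1,[0,0,0.2],0],[0.4,[0,0,0.2],0],[0.4,[0,0,0.2],0],[0.3,[0,0,0.2],0],[0.3,[0,0,-4],0],[0.3,[0,0,-9],0]]'; python3 - <<'E'
from h import *
s,_=axes();print(s['eef_pos'],s['gripper_width'])
go(450,400,200,np.radians(14))
E
```

```text
time: 27.6
eef_pos: [580.6, 203.1, 143.7]
orientation: [0.617, 0.787, -0.001, -0.001]
ft_force: [1.4, 0.1, 0.0]
gripper_width: 0.7
grasp_force: 0.0
[580.60186797 203.06733841 143.69316963] 0.7000796077265998
shift cm [22.24 -7.98 -5.63] spin -0.003 j6 1.45 steps 3.9 0.0
```

```bash
python3 -m jog '[[0.2,[0,0,-6],0],[0.2,[6,-2,-6],0],[0.2,[12,-4,-6],0],[0.2,[18,-6,-6],0],[0.2,[22,-8,-6],0],[0.2,[22,-8,-6],0],[0.2,[22,-8,-6],0],[0.2,[22,-8,-6],0]]'; python3 - <<'E'
from h import *
t=capture('top')[140:260,95:410];s=capture('scene')[160:360,130:500]
a=cv2.resize(t,(630,240),interpolation=cv2.INTER_CUBIC);b=cv2.resize(s,(630,341),interpolation=cv2.INTER_CUBIC)
cv2.imwrite('pics/end.png',np.vstack([a,b]))
E
```

```text
time: 28.6
eef_pos: [452.1, 396.9, 203.7]
orientation: [0.618, 0.787, -0.0, 0.0]
ft_force: [0.8, 0.3, -0.2]
gripper_width: 0.8
grasp_force: 0.0
```

View pics/end.png

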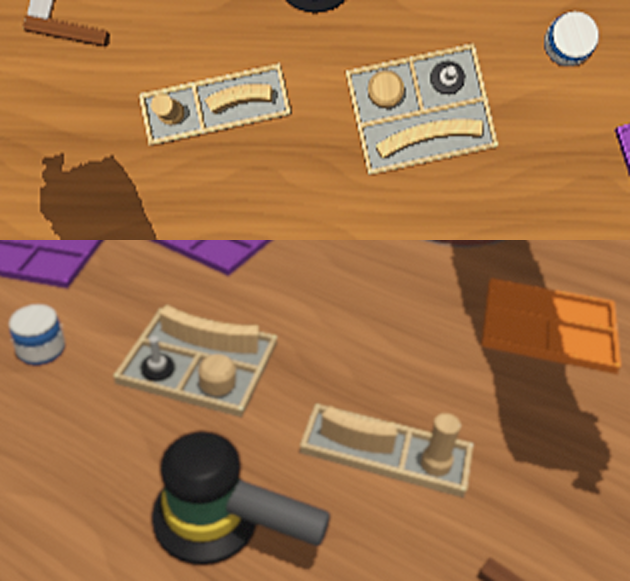

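All five parts stand or lie in their compartments: long rail (430,138), bun (387,90), glide (447,77), short rail (240,97), tall foot (167,108). The bystanders are unmoved.

```bash
python3 -c "
from station import finish_job
print(finish_job())"
```

```text
the job is handed in; nothing more can be done
None
```

Both kits are made up as asked, with all five parts seated in their tray compartments in the final pictures and the sander, wax tin and try square left where they were; handed in at about 29 s of the 115 s allowed.

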